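# Ease a filter cassette home onto its hidden seal

### The job

The blue filter cassette has been dropped into the open channel of the white filter box but is not home yet. Take the pad stick from its rest and, with its pad, nudge the cassette gently along under the black hood until it is pressed against the seal hidden inside, without straining the seal; then lay the stick back in its rest and leave everything else undisturbed.

Things in the scene. Friction and masses are not known exactly. Their poses are not given: they have to be found in the camera images.
- filter_box: Fixed white filter box, a straight open-topped channel (mm). Origin: underside, middle of the open mouth end; +x runs along the channel from the mouth to the hood (push direction), z up. 288 long; floor 8 thick; walls 5 thick, tops at z 50, 48 apart inside. Open on top from x = 0 to 120, then under the black hood.
- hood: Black hood fixed over the box from x = 120 to 292, same origin and axes as the box; roof underside z 66, elbow top z 133. Hidden inside, a 36 mm square sprung rubber seal (y 0, z 34) faces the mouth; its face lies anywhere from x = 185 to 235, set differently each time. It yields 1 mm per 3 N, 6 at most, damped. Seated: pressed once with over 3 N and left touching; damaged above 12 N.
- cassette: Blue-framed cassette with white media, a rigid block 100 long (own x, along the channel), 45 wide, 52 high, 0.25 to 0.5 kg; origin at its underside centre, on the channel floor. +x end faces the seal, the flat -x end is pushed. Sliding drag 1 to 4 N, differs each time. Must not be touched by the gripper nor shoved faster than 0.15 m/s.
- pad_stick: Pad stick (glass-cleaning stick), 0.09 kg, lying level. Origin on the axis of the green handle near the balance point: the place to grip. +x points along the stick to its pad. Handle 16 x 16 square from x = -90 to 60, white shaft 10 x 10 from 60 to 162, black pad 8 thick, 34 x 34, at the end.
- pad_face (a point): Centre of the pad stick's flat black pushing face, 170 ahead of the stick's origin along its own +x.
- tool_rest: Fixed rest of the stick. Origin: underside centre; +x is where the pad points. Base 130 x 56 x 6, two steel forks 8 thick at x = -45 and 45 (82 free between); each has a notch 24 wide (y), bottom at z 32, cheeks to z 54. The stick lies with its origin above the rest's origin (within about 10), handle axis at z 40.
- spare_cassette: Bystander: a cassette of the same size with a grey frame and brown media, standing loose on the ledge; origin at its underside centre.
- cave: Bystander: grey ceramic breeding cave, 110 x 64 x 54 high; origin at its underside centre.
- jar: Bystander: small orange twist-cap jar, 54 across, 58 high; origin at its underside centre.
- conditioner: Bystander: blue bottle with white cap, 48 across, 120 high; origin at its underside centre.
- cup: Bystander: white measuring cup, 64 across, 50 high; origin at its underside centre.
- feeding_tube: Bystander: clear acrylic feeding tube with two black mounting blocks, lying along own x, 260 long, 22 high; origin below its middle.

How it is judged:
By the outcome, as a careful person would: the job done as asked, in the order asked, and still so for the second after the job is handed in, with the robot touching nothing.
It also fails if it takes over 67 s, if anything falls off the work surface, if the arm or the gripper's body presses on something with over 40 N, if the wrist force passes 120 N, or if a joint passes its speed limit or range.

### The arm

A 7-joint arm with a two-finger parallel gripper is mounted at the origin on the work surface. World frame = base frame: x ahead of the robot, y to its left, z up, the work surface at z = 0. Lengths are in m, angles in rad, forces in N, time in s.
With the tool pointing down it reaches from about 0.35 to 0.9 m from the base axis. Payload 7.2 kg.
Tool frame: the origin (TCP) lies at the very end of the fingers, on their centre line; the grasp point (between the pads) lies 19 mm behind it; x points along the fingers, y is the direction in which the jaws open and shut, and the axes are right-handed (so a half turn about x gives the same grasp; the last joint's range is limited). The gripper opens to 88 mm and grips with 3 to 60 N. Pads are 20 mm wide; open, the fingers measure 115 mm over their backs; the gripper's body (75 mm by 178 mm) begins 61 mm behind the grasp point.
Start: joints at [-1.233, 0.411, -0.013, 1.596, 0.006, 1.134, -0.082], TCP at [0.247, 0.574, 0.223] pointing down, gripper open.
Joint ranges: [-2.95, 2.95], [-0.29, 1.99], [-1.47, 1.44], [0.14, 2.54], [-1.03, 4.17], [0.13, 1.85], [-2.86, 2.86]. Speed limits (rad/s): [2.39, 2.39, 3.01, 3.01, 3.14, 3.14, 3.14].

### API

Orientations are given as a unit quaternion [x, y, z, w].
In Python, from plant import get_state, eyes, bot, models gives the robot as it stands. The module is installed in compiled form; this text tells all that it offers.
- The arm moves only by the shell command python3 -m inch 'ROWS'. ROWS is JSON, a list of rows, each a list of 7 numbers: the shift along the tool's x, y, z in cm, then the turn, a rotation vector about the tool's x, y, z in rad, then the opening, from 0 (shut) to 1 (fully open). In form: [[dx, dy, dz, wx, wy, wz, gripper], ...]. A call has 1 to 10 rows; each row is the pose to reach, as a shift and turn from the pose commanded when the call began, along the tool's axes at that moment; what a row does not reach only later rows make up. A row lasts 1/8 s, in which the tool goes at most 62.5 mm and 10.7 degrees, less where a joint would pass 70% of its speed; a pose out of reach is approached as far as the arm can. A call with a gripper value outside its range is refused whole. The fingers move at their own pace and stop on an object; the grip force is fixed at half the most. Time passes only in rows, so rows that repeat a pose let the fingers close. It gives the time, the measured TCP pose, the force and the opening at its end, in the units of the state.
- get_state(): the state, without advancing time (a new reading comes with each control period).
- eyes.grab_frame(name): name is "scene" or "top" or "wrist"; returns a dict with "pixels" (480x640x3 uint8, red, green, blue), "range_z" (480x640 float32, m along the optical axis (not along the pixel's ray), 0 where there is no reading), "camera_matrix" (3x3 intrinsics, pixels), "k1" (the pictures are not rectified: a ray, as slopes to the right and down, at radius r is drawn at 1 + k1 r^2 times it, then the intrinsics apply), "R" (3x3) and "t" (3): a world point X has camera coordinates R X + t. Camera axes: x right, y down, z forward; pixel columns grow to the right and rows downward; lengths in m; the calibration is good to about 2 mm. A picture is of the moment at which its call begins.
- bot.hand_in(): hands the job in, once; it reports no verdict.
Trained networks look in a picture, given as the dict that the camera call returned (one of the last four; its "shot" number tells which), for a name from the list of things; names that differ only in an ending like _2 or _b are one class to them, and where a whole thing is asked for, a point or a joint stands for the part that bears it (a point fixed in the world has none). Each returns a list of dicts, best first, with "confidence" (0 to 1); they miss things now and then, are a little off and sometimes report something else, mostly with a low value. They report only what shows in the picture. A call takes as long as a camera call.
- models.spot_in(query, picture): "pixel" ([column, row] in pixels, amid what is visible of it).
The state is a dict: "clock": time; "qpos": joint angles; "qvel": joint speeds; "joint_efforts": joint torques, N m; "position": TCP position; "ee_rot": TCP orientation; "contact_force": force on the tool from outside, world axes, zero at the start; "wrist_torque": the same for the moment, N m; "finger_gap": finger opening in m.
Only numpy, scipy, OpenCV 4.12 (cv2) and the standard library are available. Lean on these libraries where they do the work, as an engineer would, in place of code of your own. Each camera call takes 0.05 s, during which the arm holds its last target. There are 200 camera calls.

## Working session

There is one attempt and no reset: what is moved stays moved. The work goes in short steps, Python scripts to look and compute and a shell command to move; the robot and the scene stay as the last step left them, time stands still between calls to the robot, and variables do not carry over. Pictures are saved under pics/ and viewed, about 8 in all and at most 12, crops included, and the job is handed in when it is done.

```bash
mkdir -p pics
cat > h.py <<'E'
import numpy as np, cv2
from plant import get_state, eyes, bot, models
from scipy.spatial.transform import Rotation as Ro
def ray(f,px):
    K=f["camera_matrix"]; d=np.array([(px[0]-K[0,2])/K[0,0],(px[1]-K[1,2])/K[1,1]]); u=d.copy()
    for _ in range(20): u=d/(1+f["k1"]*(u@u))
    return u
def p3(f,px):
    c,r=int(round(px[0])),int(round(px[1])); z=f["range_z"][max(r-2,0):r+3,max(c-2,0):c+3]; z=np.median(z[z>0]) if (z>0).any() else np.nan
    u=ray(f,px); return f["R"].T@(np.array([u[0],u[1],1])*z-f["t"])
def cloud(f):
    K=f["camera_matrix"]; h,w=f["range_z"].shape
    c,r=np.meshgrid(np.arange(w),np.arange(h)); d=np.stack([(c-K[0,2])/K[0,0],(r-K[1,2])/K[1,1]],-1); u=d.copy()
    for _ in range(10): u=d/(1+f["k1"]*(u**2).sum(-1,keepdims=True))
    z=f["range_z"][...,None]; X=np.concatenate([u*z,z],-1)-f["t"]
    return X@f["R"]
def proj(f,X):
    X=np.atleast_2d(X); c=X@f["R"].T+f["t"]; u=c[:,:2]/c[:,2:]; u=u*(1+f["k1"]*(u**2).sum(1,keepdims=True)); K=f["camera_matrix"]
    return u*[K[0,0],K[1,1]]+[K[0,2],K[1,2]]
def save(f,n,crop=None,s=1):
    im=f["pixels"][...,::-1]
    if crop: im=im[crop[1]:crop[3],crop[0]:crop[2]]
    cv2.imwrite("pics/"+n,cv2.resize(im,None,fx=s,fy=s))
E
python3 - <<'E'
from h import *
ims=[]
for n in ["top","scene"]:
    f=eyes.grab_frame(n); ims.append(f["pixels"][...,::-1]); np.savez("pics/"+n+".npz",**{k:v for k,v in f.items()})
    for q in ["filter_box","hood","cassette","pad_stick","pad_face","tool_rest","spare_cassette","cave","jar","conditioner","cup","feeding_tube"]:
        for d in models.spot_in(q,f)[:1]: print(n,q,np.round(d["pixel"]),round(d["confidence"],2),np.round(p3(f,d["pixel"]),3))
    cv2.imwrite("pics/%s.png"%n,ims[-1])
s=get_state(); print(s)
E
```

```text
top filter_box [243. 234.] 0.93 [0.593 0.086 0.087]
top hood [239. 233.] 0.97 [0.596 0.095 0.088]
top cassette [307. 238.] 0.62 [ 0.588 -0.042  0.06 ]
top pad_stick [400. 312.] 0.72 [ 0.432 -0.226  0.049]
top pad_face [396. 312.] 0.79 [ 0.432 -0.219  0.048]
top tool_rest [408. 316.] 0.88 [ 0.425 -0.249  0.007]
top spare_cassette [116. 213.] 0.87 [0.652 0.36  0.053]
top cave [263. 335.] 0.69 [0.393 0.051 0.054]
top jar [263. 165.] 0.95 [0.747 0.047 0.059]
top conditioner [128. 293.] 0.95 [0.481 0.317 0.089]
top cup [367. 163.] 0.58 [ 0.764 -0.178  0.005]
top feeding_tube [506. 221.] 0.64 [ 0.621 -0.472  0.017]
scene filter_box [368. 216.] 0.77 [0.614 0.064 0.071]
scene hood [375. 209.] 0.93 [0.619 0.083 0.086]
scene cassette [331. 246.] 0.76 [ 0.593 -0.049  0.058]
scene pad_stick [232. 266.] 0.73 [ 0.446 -0.228  0.04 ]
scene pad_face [230. 262.] 0.68 [ 0.438 -0.225  0.046]
scene tool_rest [229. 280.] 0.91 [ 0.449 -0.247  0.006]
scene spare_cassette [445. 164.] 0.96 [0.664 0.335 0.049]
scene cave [296. 184.] 0.61 [0.411 0.04  0.05 ]
scene jar [412. 264.] 0.58 [0.767 0.034 0.057]
scene conditioner [389. 131.] 0.66 [0.498 0.312 0.076]
scene cup [357. 332.] 0.61 [ 0.759 -0.159  0.004]
scene feeding_tube [216. 397.] 0.58 [ 0.624 -0.47   0.015]
{'clock': 1.3, 'qpos': array([-1.23322552,  0.41104382, -0.01270314,  1.59622404,  0.00561602,
        1.1342748 , -0.08220015]), 'qvel': array([-0.00021051, -0.00018819,  0.00019686,  0.00091553, -0.00213036,
        0.00146856, -0.00208553]), 'joint_efforts': array([-2.25649892e-04, -5.87738121e+01,  6.41445760e-01, -2.91376895e+01,
       -5.37123671e-02,  1.06441823e-02,  1.28972587e-05]), 'position': array([0.24671889, 0.57424586, 0.22267865]), 'ee_rot': array([ 0.14250233,  0.69259631, -0.14244346,  0.69261339]), 'contact_force': array([-0.39655772, -0.27717932,  0.58016716]), 'wrist_torque': array([-0.01097547,  0.07879558, -0.00646762]), 'finger_gap': 0.08795729408632957}
```

View top.

View pics/top.png

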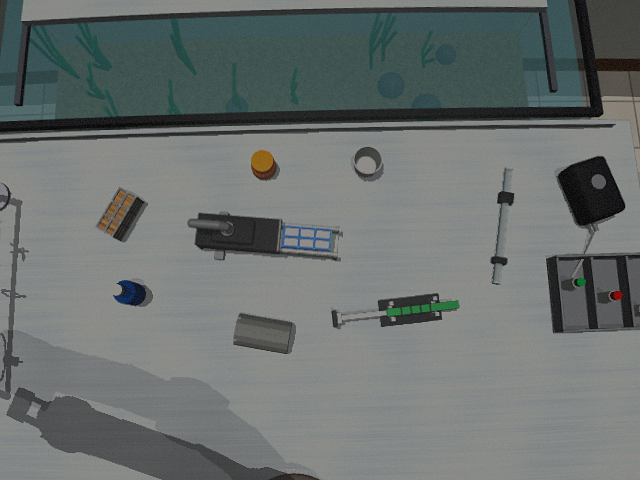

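View pics/scene.png

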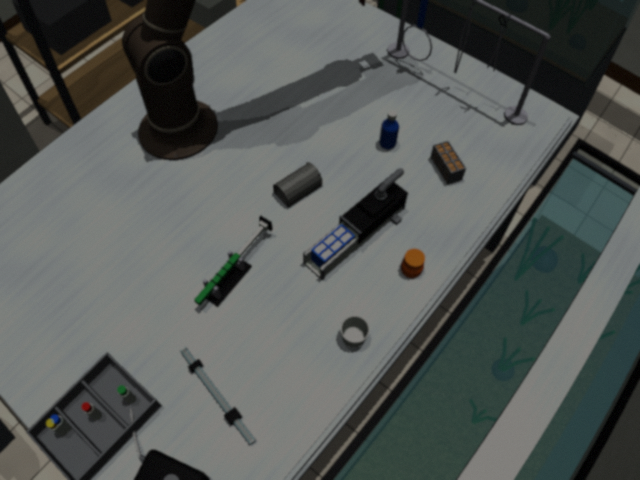

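Run:
```python
from h import *
for n in ["top","scene"]:
    f=dict(np.load("pics/%s.npz"%n)); C=cloud(f); I=f["pixels"].astype(int); R,G,B=I[...,0],I[...,1],I[...,2]; z=C[...,2]; x=C[...,0]; y=C[...,1]
    def ln(m,nm):
        m=m&(f["range_z"]>0)
        P=C[m]; c=P[:,:2].mean(0); u=np.linalg.svd(P[:,:2]-c,full_matrices=False)[2][0]; u*=np.sign(u[1]); s=(P[:,:2]-c)@u; w=(P[:,:2]-c)@[-u[1],u[0]]
        a,b=np.percentile(s,[1,99]); print(n,nm,m.sum(),"c",c.round(4),"dir",u.round(4),"yaw",round(np.degrees(np.arctan2(u[1],u[0])),2),"ends",(c+a*u).round(4),(c+b*u).round(4),"w",np.percentile(w,[2,98]).round(4),"z",np.percentile(P[:,2],[5,50,95]).round(4))
    sx=(x>.36)&(x<.52)&(y>-.4)&(y<-.02)
    ln(sx&(G>R+30)&(G>B+20)&(z>.03),"handle")
    ln(sx&(z>.03),"stickall")
    ln(sx&(z>.055),"tall near pad")
    ln(sx&(R<70)&(G<70)&(B<70)&(z>.02)&(y>-.12),"pad")
    ln(sx&(R<90)&(G<90)&(z>.003)&(z<.02)&(y<-.12),"restbase")
    bx=(x>.5)&(x<.68)&(y>-.2)&(y<.3)
    ln(bx&(z>.04)&(z<.058)&(y<0.01),"boxwalls")
    ln(bx&(B>R+40)&(z>.04)&(y<.05),"cassette blue")
    ln(bx&(z>.055)&(z<.064)&(y<.01),"cassette top")
    ln(bx&(z>.075)&(z<.1),"hood")
    ln(bx&(z>.04),"boxall")
```

```text
top handle 506 c [ 0.4392 -0.2741] dir [-0.0844  0.9964] yaw 94.84 ends [ 0.4453 -0.3455] [ 0.433  -0.2004] w [-0.0073  0.0072] z [0.0452 0.0484 0.0521]
top stickall 1077 c [ 0.4353 -0.224 ] dir [-0.0859  0.9963] yaw 94.93 ends [ 0.4457 -0.3446] [ 0.4237 -0.0894] w [-0.0183  0.016 ] z [0.0397 0.0482 0.0574]
top tall near pad 92 c [ 0.4281 -0.1407] dir [-0.0913  0.9958] yaw 95.24 ends [ 0.4426 -0.2991] [ 0.4234 -0.0894] w [-0.0195  0.0181] z [0.0554 0.0581 0.061 ]
top pad 71 c [ 0.4229 -0.0924] dir [0.9959 0.0903] yaw 5.18 ends [ 0.4075 -0.0938] [ 0.4379 -0.0911] w [-0.0043  0.0032] z [0.0351 0.0581 0.061 ]
top restbase 958 c [ 0.4384 -0.2507] dir [-0.087   0.9962] yaw 94.99 ends [ 0.4442 -0.3175] [ 0.4331 -0.1898] w [-0.0275  0.027 ] z [0.0038 0.0069 0.0108]
top boxwalls 683 c [ 0.5839 -0.0469] dir [0.1243 0.9922] yaw 82.86 ends [ 0.5767 -0.1044] [0.5912 0.0112] w [-0.0349  0.027 ] z [0.046  0.0519 0.0577]
top cassette blue 434 c [ 0.5871 -0.0403] dir [0.0998 0.995 ] yaw 84.27 ends [ 0.5821 -0.0896] [0.592 0.009] w [-0.0234  0.0203] z [0.0468 0.0608 0.0643]
top cassette top 1019 c [ 
[... 1263 characters left out ...]
w 79.11 ends [ 0.5837 -0.104 ] [0.6056 0.0099] w [-0.0286  0.0358] z [0.0439 0.0537 0.0577]
scene cassette blue 308 c [ 0.5921 -0.0407] dir [0.1024 0.9947] yaw 84.12 ends [ 0.5872 -0.089 ] [0.5975 0.0116] w [-0.0216  0.0257] z [0.054  0.0586 0.0631]
scene cassette top 656 c [ 0.5916 -0.0398] dir [0.0956 0.9954] yaw 84.51 ends [ 0.587  -0.0884] [0.5964 0.0094] w [-0.022   0.0222] z [0.0554 0.0581 0.062 ]
scene hood 658 c [0.6099 0.0967] dir [0.2385 0.9711] yaw 76.2 ends [0.5899 0.0151] [0.6234 0.1516] w [-0.0251  0.0298] z [0.076  0.0845 0.0934]
scene boxall 3208 c [0.606  0.0449] dir [0.1466 0.9892] yaw 81.57 ends [ 0.5848 -0.0982] [0.6264 0.1827] w [-0.0275  0.036 ] z [0.046  0.0683 0.1263]
```

```bash
cat >> h.py <<'E'
def go(target,yaw_y=None):
    """shift (cm) and turn in tool axes to reach TCP target pointing down with tool y at world yaw (deg)"""
    s=get_state(); R=Ro.from_quat(s["ee_rot"]).as_matrix(); d=(np.array(target)-s["position"])*100
    out=[("pos",s["position"].round(4)),("shift",(R.T@d).round(2)),("y,z yaw",[round(np.degrees(np.arctan2(R[1,i],R[0,i])),2) for i in (1,2)])]
    if yaw_y is not None:
        best=None
        for a in (yaw_y,yaw_y+180):
            a=np.radians(a); x=np.array([0,0,-1.]); y=np.array([np.cos(a),np.sin(a),0]); T=np.stack([x,y,np.cross(x,y)],1)
            v=Ro.from_matrix(R.T@T).as_rotvec(); out.append(("turn",v.round(4)))
    for o in out: print(*o)
    print("F",s["contact_force"].round(2),"gap",round(s["finger_gap"],4),"t",round(s["clock"],2),"q",s["qpos"].round(2))
E
python3 -c "
from h import *
go([.44,-.2565,.2],5)"
```

```text
pos [0.2467 0.5742 0.2227]
shift [  2.26 -68.7   50.55]
y,z yaw [np.float64(66.75), np.float64(-23.25)]
turn [ 1.0778e+00 -0.0000e+00 -1.0000e-04]
turn [-2.0638e+00  1.0000e-04 -0.0000e+00]
F [-0.4  -0.28  0.58] gap 0.088 t 1.3 q [-1.23  0.41 -0.01  1.6   0.01  1.13 -0.08]
```

```bash
python3 -m inch '[[2.26,-68.7,50.55,1.078,0,0,1],[2.26,-68.7,50.55,1.078,0,0,1],[2.26,-68.7,50.55,1.078,0,0,1],[2.26,-68.7,50.55,1.078,0,0,1],[2.26,-68.7,50.55,1.078,0,0,1],[2.26,-68.7,50.55,1.078,0,0,1],[2.26,-68.7,50.55,1.078,0,0,1],[2.26,-68.7,50.55,1.078,0,0,1],[2.26,-68.7,50.55,1.078,0,0,1],[2.26,-68.7,50.55,1.078,0,0,1]]'; python3 -c "
from h import *
go([.44,-.2565,.2],5)"
```

```text
clock: 2.55
position: [0.3886, -0.0362, 0.2066]
ee_rot: [0.478, 0.521, -0.477, 0.522]
contact_force: [1.1, 0.0, 0.3]
finger_gap: 0.088
pos [ 0.3886 -0.0362  0.2066]
shift [ 0.64  3.19 22.4 ]
y,z yaw [np.float64(5.01), np.float64(-84.99)]
turn [ 0.0001 -0.001  -0.0018]
turn [-3.1415e+00  2.9000e-03 -1.5000e-03]
F [1.08 0.01 0.31] gap 0.088 t 2.55 q [-0.67 -0.02  0.65  2.17  0.01  0.98  0.06]
```

```bash
python3 -m inch '[[0.64,3.19,22.4,0,0,0,1],[0.64,3.19,22.4,0,0,0,1],[0.64,3.19,22.4,0,0,0,1],[0.64,3.19,22.4,0,0,0,1],[0.64,3.19,22.4,0,0,0,1],[0.64,3.19,22.4,0,0,0,1]]'
python3 - <<'E'
from h import *
go([.44,-.2565,.1],5)
f=eyes.grab_frame("wrist"); save(f,"w1.png"); C=cloud(f); I=f["pixels"].astype(int); R,G,B=I[...,0],I[...,1],I[...,2]
m=(G>R+30)&(G>B+20)&(C[...,2]>.03)&(C[...,2]<.07)&(f["range_z"]>0); P=C[m]; c=P.mean(0); u=np.linalg.svd((P-c)[:,:2],full_matrices=False)[2][0]; u*=np.sign(u[1]); s=(P-c)[:,:2]@u
print(m.sum(),c,u,np.degrees(np.arctan2(u[1],u[0])),c[:2]+s.min()*u,c[:2]+s.max()*u,np.percentile(P[:,2],[5,50,95]))
for q in ["pad_stick","tool_rest","pad_face"]:
  for d in models.spot_in(q,f)[:1]: print(q,d,p3(f,d["pixel"]))
E
```

```text
clock: 3.3
position: [0.4393, -0.2539, 0.1994]
ee_rot: [0.478, 0.522, -0.478, 0.521]
contact_force: [0.1, -0.4, -0.8]
finger_gap: 0.0877
pos [ 0.4393 -0.2539  0.1994]
shift [9.94 0.06 0.27]
y,z yaw [np.float64(4.99), np.float64(-85.01)]
turn [-0.0003 -0.0008  0.0006]
turn [3.1413e+00 9.0000e-04 1.3000e-03]
F [ 0.13 -0.41 -0.77] gap 0.0877 t 3.3 q [-0.26  0.3   0.85  1.95 -0.26  1.01  0.8 ]
2285 [ 0.43812206 -0.26722615  0.04830659] [-0.08518881  0.99636483] 94.88688238507825 [ 0.44495737 -0.34717169] [ 0.43229556 -0.19907968] [0.04706088 0.04834703 0.04951207]
tool_rest {'pixel': [323.9, 204.7], 'confidence': 0.77} [ 0.44775495 -0.24767336  0.00642868]
pad_face {'pixel': [313.9, 159.0], 'confidence': 0.68} [ 0.43312991 -0.19847974  0.04683126]
```

View pics/w1.png

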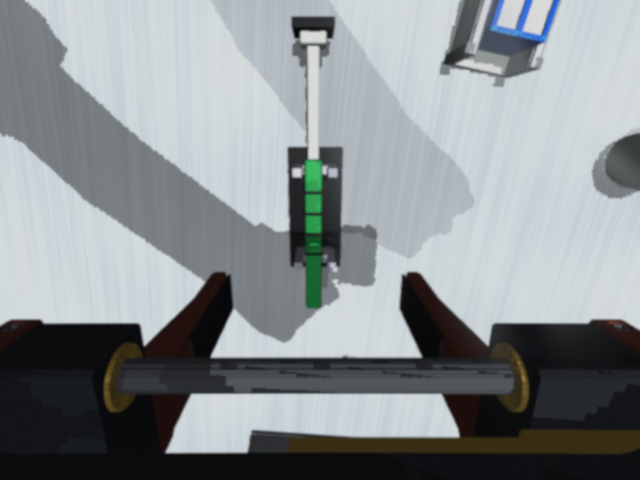

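```bash
python3 -m inch '[[6,-0.25,0,0,0,0,1],[11,-0.25,0,0,0,0,1],[11,-0.25,0,0,0,0,1],[11,-0.25,0,0,0,0,1]]'; python3 -c "
from h import *
go([.4372,-.257,.021],4.9)"
```

```text
clock: 4.0
position: [0.4378, -0.2552, 0.0913]
ee_rot: [0.478, 0.521, -0.478, 0.522]
contact_force: [0.1, -1.2, 0.3]
finger_gap: 0.0875
pos [ 0.4378 -0.2552  0.0913]
shift [ 7.03 -0.09  0.17]
y,z yaw [np.float64(5.0), np.float64(-85.0)]
turn [ 0.0017  0.0007 -0.0013]
turn [-3.1399e+00  2.1000e-03  1.1000e-03]
F [ 0.08 -1.15  0.34] gap 0.0875 t 4.0 q [-0.14  0.46  0.74  2.05 -0.43  0.79  0.95]
```

```bash
python3 -m inch '[[4,-0.08,0.12,0,0,0,1],[7,-0.08,0.12,0,0,0,1],[7,-0.08,0.12,0,0,0,1],[7,-0.08,0.12,0,0,0,1]]'; python3 -c "
from h import *
go([.4372,-.257,.021],4.9)"
```

```text
clock: 4.5
position: [0.4378, -0.2569, 0.0218]
ee_rot: [0.478, 0.52, -0.477, 0.522]
contact_force: [-0.2, 0.5, -0.4]
finger_gap: 0.0877
pos [ 0.4378 -0.2569  0.0218]
shift [ 0.08 -0.06  0.01]
y,z yaw [np.float64(4.99), np.float64(-85.01)]
turn [ 0.0016  0.0012 -0.0028]
turn [-3.14e+00  4.40e-03  1.90e-03]
F [-0.17  0.52 -0.4 ] gap 0.0877 t 4.5 q [-0.05  0.57  0.64  2.09 -0.56  0.65  1.05]
```

Close, then lift to clear the forks.

```bash
python3 -m inch '[[0,0,0,0,0,0,0],[0,0,0,0,0,0,0],[0,0,0,0,0,0,0],[0,0,0,0,0,0,0],[0,0,0,0,0,0,0],[0,0,0,0,0,0,0]]';  python3 -m inch '[[-2,0,0,0,0,0,0],[-5,0,0,0,0,0,0],[-8,0,0,0,0,0,0],[-10,0,0,0,0,0,0],[-10,0,0,0,0,0,0],[-10,0,0,0,0,0,0]]'
python3 - <<'E'
from h import *
go([.4372,-.257,.121],4.9)
f=eyes.grab_frame("wrist"); save(f,"w2.png"); np.savez("pics/w2.npz",**f)
C=cloud(f); I=f["pixels"].astype(int); R,G,B=I[...,0],I[...,1],I[...,2]
m=(G>R+30)&(G>B+20)&(C[...,2]>.11)&(f["range_z"]>0); P=C[m]; print(m.sum())
c=P.mean(0); u=np.linalg.svd((P-c)[:,:2],full_matrices=False)[2][0]; u*=np.sign(u[1]); s=(P-c)[:,:2]@u
print(c,u,np.degrees(np.arctan2(u[1],u[0])),c[:2]+s.min()*u,c[:2]+s.max()*u,np.percentile(P[:,2],[5,50,95]), np.polyfit(s,P[:,2],1))
m=(R<60)&(G<60)&(B<60)&(C[...,2]>.10)&(C[...,1]>-.13)&(f["range_z"]>0)&(C[...,1]<-.05); P=C[m]; print("pad",m.sum(),P.mean(0),P.min(0),P.max(0))
E
```

```text
clock: 5.25
position: [0.4363, -0.2562, 0.0196]
ee_rot: [0.478, 0.521, -0.478, 0.521]
contact_force: [0.3, -0.9, -0.4]
finger_gap: 0.0311
clock: 6.0
position: [0.4361, -0.2557, 0.1189]
ee_rot: [0.478, 0.522, -0.478, 0.521]
contact_force: [0.3, 0.1, 0.7]
finger_gap: 0.0003
pos [ 0.4361 -0.2557  0.1189]
shift [-0.21  0.1   0.14]
y,z yaw [np.float64(5.0), np.float64(-85.0)]
turn [ 0.0018 -0.0006  0.0006]
turn [-3.1398e+00 -1.0000e-03 -9.0000e-04]
F [0.28 0.06 0.66] gap 0.0003 t 6.0 q [-0.18  0.42  0.79  2.03 -0.39  0.85  0.92]
38
[ 0.43660495 -0.2570545   0.14151356] [-0.08534298  0.99635163] 94.89574808990932 [ 0.43741389 -0.26649866] [ 0.43572369 -0.24676611] [0.12977932 0.14312636 0.14505548] [-0.52178526  0.14151356]<stdin>:8: RuntimeWarning: Mean of empty slice.
  ret = um.true_divide(
Traceback (most recent call last):
ValueError: zero-size array to reduction operation minimum which has no identity
```

View pics/w2.png

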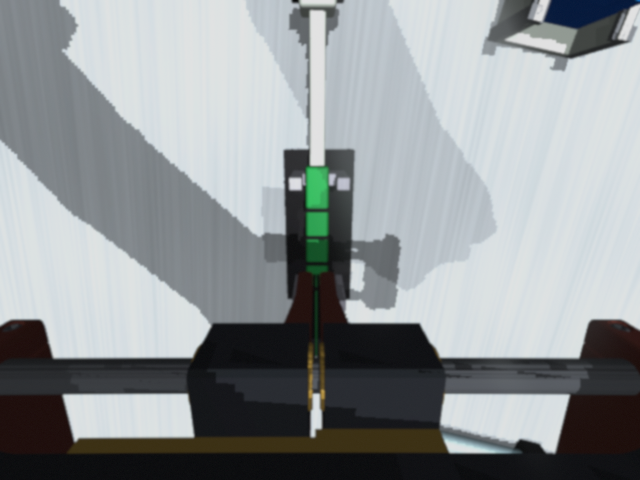

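I chained the lift before the fingers had closed, so it came up empty. The stick is still in its rest. I'll reopen, re-measure and retry.

```bash
python3 -m inch '[[0,0,0,0,0,0,0.6],[0,0,0,0,0,0,0.6],[0,0,0,0,0,0,0.6],[0,0,0,0,0,0,0.6],[0,0,0,0,0,0,0.6],[0,0,0,0,0,0,0.6]]'
python3 - <<'E'
from h import *
f=eyes.grab_frame("wrist"); C=cloud(f); I=f["pixels"].astype(int); R,G,B=I[...,0],I[...,1],I[...,2]
m=(G>R+30)&(G>B+20)&(C[...,2]>.035)&(C[...,2]<.065)&(f["range_z"]>0); P=C[m]; c=P.mean(0); u=np.linalg.svd((P-c)[:,:2],full_matrices=False)[2][0]; u*=np.sign(u[1]); s=(P-c)[:,:2]@u
a=c[:2]+s.min()*u;b=c[:2]+s.max()*u
print(m.sum(),c,np.degrees(np.arctan2(u[1],u[0])),a,b,np.percentile(P[:,2],[5,50,95]))
o=b-.06*u; print("origin",o); go([o[0],o[1],.021],4.9)
E
```

```text
clock: 6.8
position: [0.4364, -0.2561, 0.1197]
ee_rot: [0.478, 0.521, -0.478, 0.521]
contact_force: [-0.1, -0.7, 0.1]
finger_gap: 0.0524
3800 [ 0.43788956 -0.26591645  0.04826735] 95.0609736539015 [ 0.44509733 -0.34730401] [ 0.43196584 -0.19902792] [0.0470447  0.04830183 0.0494146 ]
origin [ 0.43725879 -0.258794  ]
pos [ 0.4364 -0.2562  0.1197]
shift [9.87 0.06 0.27]
y,z yaw [np.float64(4.98), np.float64(-85.02)]
turn [ 0.0015 -0.     -0.0001]
turn [-3.1401e+00  2.0000e-04 -0.0000e+00]
F [ 0.26 -0.38  1.26] gap 0.0523 t 6.85 q [-0.18  0.41  0.79  2.03 -0.39  0.85  0.92]
```

```bash
python3 -m inch '[[5,0.08,0.1,0,0,0,0.6],[8,0.08,0.1,0,0,0,0.6],[9.8,0.08,0.1,0,0,0,0.6],[9.8,0.08,0.1,0,0,0,0.6],[9.8,0.08,0.1,0,0,0,0],[9.8,0.08,0.1,0,0,0,0],[9.8,0.08,0.1,0,0,0,0],[9.8,0.08,0.1,0,0,0,0],[9.8,0.08,0.1,0,0,0,0],[9.8,0.08,0.1,0,0,0,0]]'; python3 -m inch '[[0,0,0,0,0,0,0],[0,0,0,0,0,0,0],[0,0,0,0,0,0,0]]'
```

```text
clock: 8.1
position: [0.4375, -0.257, 0.022]
ee_rot: [0.478, 0.521, -0.478, 0.521]
contact_force: [-0.4, 1.5, 5.8]
finger_gap: 0.0156
clock: 8.48
position: [0.4375, -0.257, 0.022]
ee_rot: [0.478, 0.521, -0.478, 0.521]
contact_force: [-0.5, 0.9, 6.9]
finger_gap: 0.0156
```

```bash
python3 -m inch '[[-1,0,0,0,0,0,0],[-3,0,0,0,0,0,0],[-6,0,0,0,0,0,0],[-9,0,0,0,0,0,0],[-9,0,0,0,0,0,0],[-9,0,0,0,0,0,0]]'
python3 - <<'E'
from h import *
go([.4375,-.257,.022],4.9)
f=eyes.grab_frame("top"); np.savez("pics/t2.npz",**f); save(f,"t2.png",(180,180,480,360),2.6)
g=eyes.grab_frame("wrist"); np.savez("pics/w3.npz",**g); save(g,"w3.png")
E
```

```text
clock: 9.22
position: [0.437, -0.2566, 0.1113]
ee_rot: [0.478, 0.522, -0.478, 0.521]
contact_force: [-0.8, -0.4, -1.9]
finger_gap: 0.0157
pos [ 0.437  -0.2566  0.1113]
shift [8.93 0.05 0.05]
y,z yaw [np.float64(5.01), np.float64(-84.99)]
turn [ 0.0019 -0.0006  0.0003]
turn [-3.1397e+00 -5.0000e-04 -9.0000e-04]
F [-0.85 -0.37 -1.94] gap 0.0157 t 9.22 q [-0.17  0.43  0.78  2.04 -0.41  0.83  0.93]
```

View pics/w3.png

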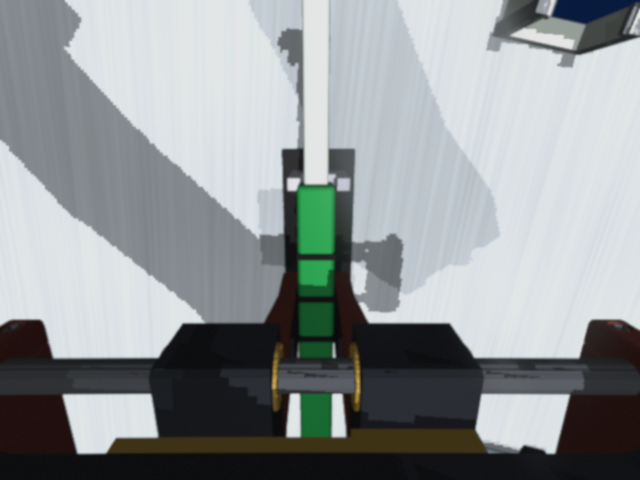

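Run:
```python
from h import *
for n in ["top","scene","t2","w3"]:
    f=dict(np.load("pics/%s.npz"%n)); C=cloud(f); I=f["pixels"].astype(int); R,G,B=I[...,0],I[...,1],I[...,2]; z=C[...,2]; x=C[...,0]; y=C[...,1]; ok=f["range_z"]>0
    m=ok&(x>.5)&(x<.68)&(y>-.2)&(y<.0)&(z>.044)&(z<.055)&(R>110)&(abs(R-B)<40)
    P=C[m]
    if len(P)>30:
        w=P[:,0]-(.589+.09*(P[:,1]+.041))
        for s,nm in((1,"far"),(-1,"near")):
            Q=P[(w*s>.019)&(w*s<.034)]
            if len(Q)>10: k=np.polyfit(Q[:,1],Q[:,0],1); print(n,nm,len(Q),"slope",k[0].round(4),"x at y=-.04",np.polyval(k,-.04).round(4),"ymin",Q[:,1].min().round(4),np.median(Q[:,2]).round(4))
    # hood roof outline, low z dark
    m=ok&(x>.53)&(x<.67)&(y>.012)&(y<.17)&(z>.062)&(z<.1); P=C[m]
    if n in("top","t2") :
        ys=np.arange(.02,.16,.01); ed=[]
        for a in ys:
            q=P[abs(P[:,1]-a)<.005,0]; 
            if len(q)>5: ed.append((a,np.percentile(q,3),np.percentile(q,97)))
        ed=np.array(ed); print(n,"hood near/far slopes",np.polyfit(ed[:,0],ed[:,1],1).round(4),np.polyfit(ed[:,0],ed[:,2],1).round(4))
    m=ok&(x>.5)&(x<.68)&(y>-.2)&(y<.012)&(z>.057)&(z<.066); P=C[m]
    if len(P)>50: print(n,"cass x",np.median(P[:,0]).round(4),"y",np.percentile(P[:,1],[1,99]).round(4),cv2.minAreaRect((P[:,:2]*1000).astype(np.float32)))
    m=ok&(x>.38)&(x<.48)&(y>-.35)&(y<-.02)&(z>.11)&(z<.18)
    P=C[m&(G>R+30)&(G>B+20)]
    if len(P)>20:
        k=np.polyfit(P[:,1],P[:,2],1); print(n,"handle n",len(P),"y",P[:,1].min().round(4),P[:,1].max().round(4),"z slope",k.round(4),"x fit",np.polyfit(P[:,1],P[:,0],1).round(4))
    P=C[m&(y>-.10)]
    if len(P)>5 and n in("t2","w3"): print(n,"pad",len(P),P.mean(0).round(4),P.min(0).round(4),P.max(0).round(4))
```

```text
top far 138 slope 0.1188 x at y=-.04 0.6171 ymin -0.1085 0.0504
top near 135 slope 0.1055 x at y=-.04 0.5613 ymin -0.1026 0.0502
top hood near/far slopes [0.1062 0.5605] [0.099  0.6245]
top cass x 0.5894 y [-0.0892  0.0079] ((589.600830078125, -40.583518981933594), (100.0617904663086, 46.023624420166016), 83.9345703125)
scene cass x 0.5922 y [-0.0891  0.0111] ((594.280029296875, -36.8167724609375), (107.9325942993164, 54.54746627807617), 80.06234741210938)
t2 far 145 slope 0.1171 x at y=-.04 0.617 ymin -0.1087 0.0508
t2 near 167 slope 0.1079 x at y=-.04 0.5614 ymin -0.1027 0.0503
t2 hood near/far slopes [0.1028 0.5611] [0.0968 0.6245]
t2 cass x 0.589 y [-0.0891  0.008 ] ((589.560791015625, -40.52170181274414), (101.1583251953125, 50.124210357666016), 81.63841247558594)
t2 handle n 173 y -0.2406 -0.198 z slope [-0.0235  0.1326] x fit [-0.0782  0.4174]
t2 pad 114 [ 0.4241 -0.0933  0.144 ] [ 0.4076 -0.0996  0.1215] [ 0.4408 -0.0874  0.1527]
w3 far 253 slope -0.2371 x at y=-.04 0.5911 ymin -0.1103 0.0502
w3 near 216 slope 0.039 x at y=-.04 0.5565 ymin -0.1041 0.0504
w3 handle n 6976 y -0.326 -0.198 z slope [0.0013 0.1375] x fit [-0.0866  0.4147]
```

View pics/t2.png

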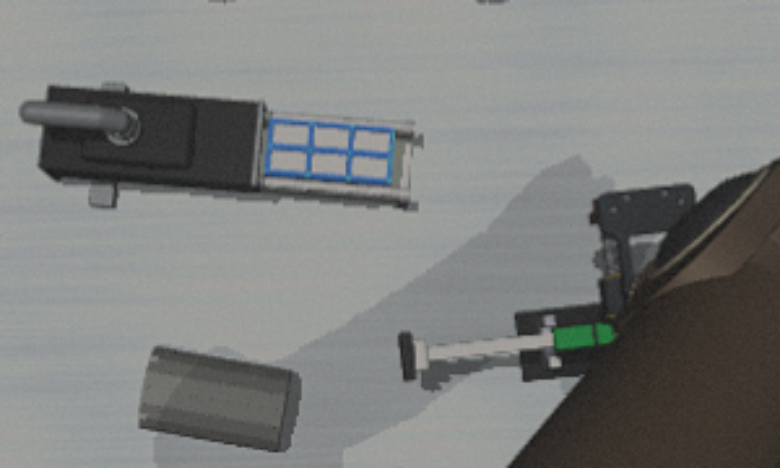

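```bash
python3 -c "
from h import *
go([.5609,-.3044,.1113],-6.1)"
```

```text
pos [ 0.4366 -0.2567  0.1108]
shift [-0.07 11.96  5.84]
y,z yaw [np.float64(4.99), np.float64(-85.01)]
turn [ 0.1936 -0.0005  0.0015]
turn [-2.948e+00 -2.300e-03 -8.000e-04]
F [ 0.17  0.26 -1.49] gap 0.0161 t 9.32 q [-0.17  0.43  0.78  2.04 -0.41  0.83  0.93]
```

```bash
python3 -m inch '[[0,4,1.9,0.06,0,0,0],[0,8,3.9,0.13,0,0,0],[0,11.96,5.84,0.194,0,0,0],[0,11.96,5.84,0.194,0,0,0],[0,11.96,5.84,0.194,0,0,0],[0,11.96,5.84,0.194,0,0,0]]';python3 -c "
from h import *
go([.5609,-.3044,.014],-6.1)"
```

```text
clock: 10.07
position: [0.5601, -0.3046, 0.1114]
ee_rot: [-0.526, -0.473, 0.526, -0.472]
contact_force: [-0.1, -0.6, -0.2]
finger_gap: 0.0155
pos [ 0.5601 -0.3046  0.1114]
shift [ 9.74  0.08 -0.02]
y,z yaw [np.float64(-6.17), np.float64(-96.17)]
turn [-0.0012 -0.0008  0.001 ]
turn [3.1404e+00 1.6000e-03 1.2000e-03]
F [-0.1  -0.56 -0.2 ] gap 0.0155 t 10.07 q [-0.09  0.65  0.77  1.71 -0.53  1.    0.76]
```

```bash
python3 -m inch '[[4,0.08,0,0,0,0,0],[7,0.08,0,0,0,0,0],[9.5,0.08,0,0,0,0,0],[9.5,0.08,0,0,0,0,0],[9.5,0.08,0,0,0,0,0]]';python3 - <<'E'
from h import *
go([.5609,-.3044,.015],-6.1)
f=eyes.grab_frame("wrist"); save(f,"w4.png"); np.savez("pics/w4.npz",**f)
s=get_state(); R=Ro.from_quat(s["ee_rot"]).as_matrix(); C=cloud(f); x,y,z=np.moveaxis(C,-1,0); ok=f["range_z"]>0
I=f["pixels"].astype(int); R_,G,B=np.moveaxis(I,-1,0)
m=ok&(G>R_+30)&(G>B+20)&(z>.02)&(z<.07); P=C[m]; print("handle",len(P),np.polyfit(P[:,1],P[:,0],1),np.polyfit(P[:,1],P[:,2],1),P[:,1].max())
m=ok&(y>-.3)&(y<-.12)&(z>.025)&(z<.07)&(abs(x-.57)<.03); P=C[m]; print("shaft+pad",len(P),np.polyfit(P[:,1],P[:,0],1), np.polyval(np.polyfit(P[:,1],P[:,0],1),-.14),P[:,1].max(),P[P[:,1]>-.145].mean(0))
m=ok&(y>-.115)&(y<-.02)&(z>.045)&(z<.054)&(R_>110); P=C[m]; w=P[:,0]-(.5892+.107*(P[:,1]+.04))
for s in(1,-1):
    Q=P[(w*s>.02)&(w*s<.034)]
    if len(Q)>5: k=np.polyfit(Q[:,1],Q[:,0],1); print("wall",s,len(Q),k,np.polyval(k,-.06),Q[:,1].min(),Q[:,1].max())
E
```

```text
clock: 10.7
position: [0.5624, -0.3053, 0.0179]
ee_rot: [0.526, 0.472, -0.526, 0.473]
contact_force: [0.4, -0.1, 0.1]
finger_gap: 0.0161
pos [ 0.5624 -0.3053  0.0179]
shift [ 0.29 -0.16 -0.07]
y,z yaw [np.float64(-6.14), np.float64(-96.14)]
turn [-0.0008  0.0003 -0.0011]
turn [ 3.1408e+00 -1.7000e-03 -5.0000e-04]
F [ 0.39 -0.14  0.11] gap 0.0161 t 10.7 q [-0.03  0.77  0.68  1.76 -0.62  0.85  0.83]
handle 6926 [0.10663491 0.5953378 ] [0.00076611 0.04428682] -0.24676540075261696
shaft+pad 11695 [0.10482755 0.59479574] 0.5801198874028901 -0.18196152669097498 [nan nan nan]<stdin>:7: RuntimeWarning: Mean of empty slice.
  ret = um.true_divide(
```

View pics/w4.png

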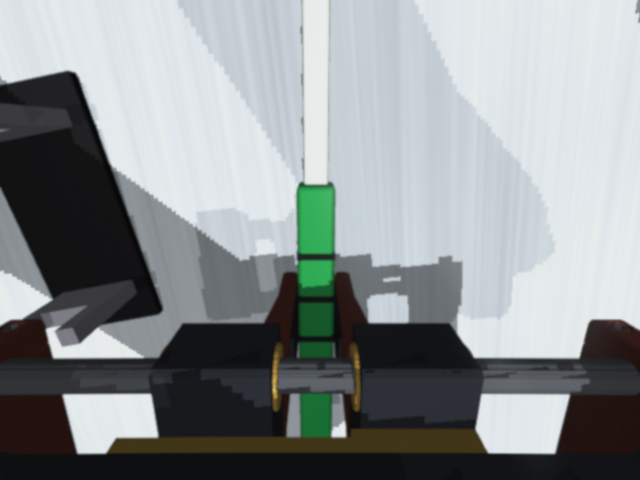

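```bash
python3 -m inch '[[0.2,-0.15,0,0,0,0,0],[0.2,-0.15,-0.8,0,0,0,0],[0.2,-0.15,-1.6,0,0,0,0],[0.2,-0.15,-2.4,0,0,0,0],[0.2,-0.15,-3.2,0,0,0,0],[0.2,-0.15,-3.7,0,0,0,0],[0.2,-0.15,-4,0,0,0,0],[0.2,-0.15,-4,0,0,0,0]]';python3 - <<'E'
from h import *
f=eyes.grab_frame("top"); save(f,"t3.png",(200,190,440,350),3.2)
f=eyes.grab_frame("scene"); save(f,"s3.png",(200,180,440,340),3.2)
s=get_state(); p=s["position"]; print(p, "line x",.5935+.107*p[1]); 
E
```

```text
clock: 11.75
position: [0.5651, -0.2649, 0.0147]
ee_rot: [-0.526, -0.473, 0.526, -0.473]
contact_force: [0.5, -0.2, -0.6]
finger_gap: 0.0157
[ 0.56496545 -0.26531702  0.01474051] line x 0.5651110783761576
```

View pics/s3.png

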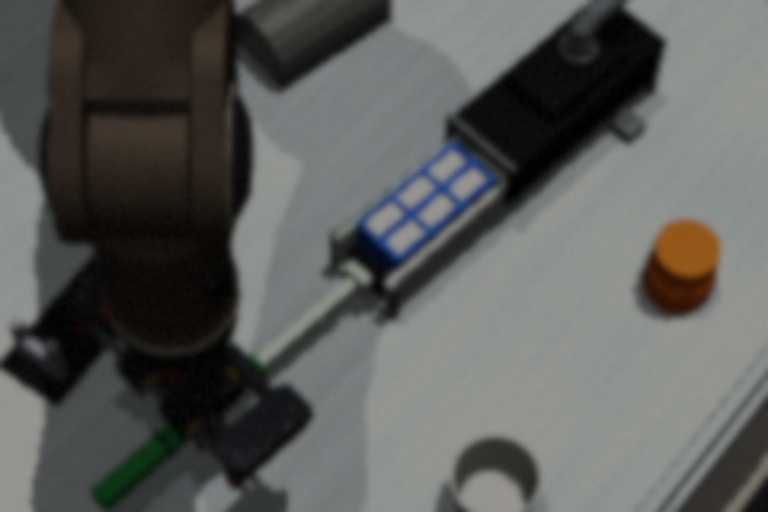

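```bash
python3 -m inch '[[0,0,-0.2,0,0,0,0],[0,0,-0.4,0,0,0,0],[0,0,-0.6,0,0,0,0],[0,0,-0.8,0,0,0,0],[0,0,-1.0,0,0,0,0],[0,0,-1.25,0,0,0,0],[0,0,-1.5,0,0,0,0],[0,0,-1.75,0,0,0,0],[0,0,-2.0,0,0,0,0],[0,0,-2.25,0,0,0,0]]';python3 -m inch '[[0,0,-0.25,0,0,0,0],[0,0,-0.5,0,0,0,0],[0,0,-0.75,0,0,0,0],[0,0,-1.0,0,0,0,0],[0,0,-1.25,0,0,0,0]]';python3 -m inch '[[0,0,-0.25,0,0,0,0],[0,0,-0.5,0,0,0,0],[0,0,-0.75,0,0,0,0],[0,0,-1.0,0,0,0,0],[0,0,-1.25,0,0,0,0]]'
```

```text
clock: 13.1
position: [0.5675, -0.2424, 0.0147]
ee_rot: [0.526, 0.473, -0.526, 0.473]
contact_force: [-0.2, -2.9, -1.9]
finger_gap: 0.0157
clock: 13.72
position: [0.5688, -0.23, 0.0147]
ee_rot: [0.526, 0.473, -0.526, 0.473]
contact_force: [-0.2, -3.0, -1.3]
finger_gap: 0.0156
clock: 14.35
position: [0.5701, -0.2176, 0.0147]
ee_rot: [0.526, 0.473, -0.526, 0.473]
contact_force: [0.4, -4.0, -1.2]
finger_gap: 0.016
```

```bash
cat > chk.py <<'E'
import sys
from h import *
s=get_state(); f=-(s["contact_force"]@[.1064,.9943,0]); print("push",round(f,2),"y",s["position"][1].round(4),"gap",s["finger_gap"].round(4)); sys.exit(f>5.6)
E
cat > /dev/null; A='python3 chk.py'
python3 -m inch '[[0,0,-0.25,0,0,0,0],[0,0,-0.5,0,0,0,0],[0,0,-0.75,0,0,0,0],[0,0,-1.0,0,0,0,0],[0,0,-1.25,0,0,0,0]]' >/dev/null && $A && python3 -m inch '[[0,0,-0.2,0,0,0,0],[0,0,-0.4,0,0,0,0],[0,0,-0.6,0,0,0,0]]' >/dev/null && $A && python3 -m inch '[[0,0,-0.08,0,0,0,0],[0,0,-0.16,0,0,0,0]]' >/dev/null && $A && python3 -m inch '[[0,0,-0.08,0,0,0,0],[0,0,-0.16,0,0,0,0]]' >/dev/null && $A && python3 -m inch '[[0,0,-0.08,0,0,0,0],[0,0,-0.16,0,0,0,0]]' >/dev/null && $A && python3 -m inch '[[0,0,-0.08,0,0,0,0],[0,0,-0.16,0,0,0,0]]' >/dev/null && $A && python3 -m inch '[[0,0,-0.08,0,0,0,0],[0,0,-0.16,0,0,0,0]]' >/dev/null && $A && python3 -m inch '[[0,0,-0.08,0,0,0,0],[0,0,-0.16,0,0,0,0]]' >/dev/null && $A && python3 -m inch '[[0,0,-0.08,0,0,0,0],[0,0,-0.16,0,0,0,0]]' >/dev/null && $A && python3 -m inch '[[0,0,-0.08,0,0,0,0],[0,0,-0.16,0,0,0,0]]' >/dev/null && $A
```

```text
Traceback (most recent call last):
  File "chk.py", line 3, in <module>
    s=get_state(); f=-(s["contact_force"]@[.1064,.9943,0]); print("push",round(f,2),"y",s["position"][1].round(4),"gap",s["finger_gap"].round(4)); sys.exit(f>5.6)
                                                                                                                        ^^^^^^^^^^^^^^^^^^^^^
AttributeError: 'float' object has no attribute 'round'
```

```bash
cat > chk.py <<'E'
import sys
from h import *
s=get_state(); f=-(s["contact_force"]@[.1064,.9943,0]); print("push",round(f,2),"y",round(s["position"][1],4),"gap",round(s["finger_gap"],4)); sys.exit(int(f>5.6))
E
A='python3 chk.py'
$A && python3 -m inch '[[0,0,-0.2,0,0,0,0],[0,0,-0.4,0,0,0,0],[0,0,-0.6,0,0,0,0]]' >/dev/null && $A && python3 -m inch '[[0,0,-0.08,0,0,0,0],[0,0,-0.16,0,0,0,0]]' >/dev/null && $A && python3 -m inch '[[0,0,-0.08,0,0,0,0],[0,0,-0.16,0,0,0,0]]' >/dev/null && $A && python3 -m inch '[[0,0,-0.08,0,0,0,0],[0,0,-0.16,0,0,0,0]]' >/dev/null && $A && python3 -m inch '[[0,0,-0.08,0,0,0,0],[0,0,-0.16,0,0,0,0]]' >/dev/null && $A && python3 -m inch '[[0,0,-0.08,0,0,0,0],[0,0,-0.16,0,0,0,0]]' >/dev/null && $A && python3 -m inch '[[0,0,-0.08,0,0,0,0],[0,0,-0.16,0,0,0,0]]' >/dev/null && $A && python3 -m inch '[[0,0,-0.08,0,0,0,0],[0,0,-0.16,0,0,0,0]]' >/dev/null && $A && python3 -m inch '[[0,0,-0.08,0,0,0,0],[0,0,-0.16,0,0,0,0]]' >/dev/null && $A
```

```text
push 2.99 y -0.2052 gap 0.0161
push 3.07 y -0.1993 gap 0.0157
push 3.77 y -0.1978 gap 0.0159
push 3.12 y -0.1962 gap 0.0159
push 4.28 y -0.1946 gap 0.0157
push 3.19 y -0.193 gap 0.016
push 1.89 y -0.1914 gap 0.0158
push 3.51 y -0.1898 gap 0.0157
push 3.1 y -0.1882 gap 0.016
push 3.97 y -0.1866 gap 0.0156
```

```bash
A='python3 chk.py'
python3 -m inch '[[0,0,-0.08,0,0,0,0],[0,0,-0.16,0,0,0,0]]' && $A && python3 -m inch '[[0,0,-0.08,0,0,0,0],[0,0,-0.16,0,0,0,0]]' >/dev/null && $A && python3 -m inch '[[0,0,-0.08,0,0,0,0],[0,0,-0.16,0,0,0,0]]' >/dev/null && $A && python3 -m inch '[[0,0,-0.08,0,0,0,0],[0,0,-0.16,0,0,0,0]]' >/dev/null && $A && python3 -m inch '[[0,0,-0.08,0,0,0,0],[0,0,-0.16,0,0,0,0]]' >/dev/null && $A && python3 -m inch '[[0,0,-0.08,0,0,0,0],[0,0,-0.16,0,0,0,0]]' >/dev/null && $A && python3 -m inch '[[0,0,-0.08,0,0,0,0],[0,0,-0.16,0,0,0,0]]' >/dev/null && $A && python3 -m inch '[[0,0,-0.08,0,0,0,0],[0,0,-0.16,0,0,0,0]]' >/dev/null && $A && python3 -m inch '[[0,0,-0.08,0,0,0,0],[0,0,-0.16,0,0,0,0]]' >/dev/null && $A && python3 -m inch '[[0,0,-0.08,0,0,0,0],[0,0,-0.16,0,0,0,0]]' >/dev/null && $A && python3 -m inch '[[0,0,-0.08,0,0,0,0],[0,0,-0.16,0,0,0,0]]' >/dev/null && $A && python3 -m inch '[[0,0,-0.08,0,0,0,0],[0,0,-0.16,0,0,0,0]]' && $A
```

```text
clock: 17.6
position: [0.5736, -0.185, 0.0147]
ee_rot: [-0.526, -0.473, 0.526, -0.473]
contact_force: [-0.8, -3.2, -2.0]
finger_gap: 0.0161
push 3.24 y -0.185 gap 0.0161
push 3.92 y -0.1835 gap 0.0157
push 2.29 y -0.1818 gap 0.0159
push 2.92 y -0.1803 gap 0.0156
push 3.85 y -0.1787 gap 0.0159
push 5.24 y -0.1773 gap 0.0158
push 6.77 y -0.1765 gap 0.0159
```

```bash
A='python3 chk.py'
python3 -m inch '[[0,0,0,0,0,0,0]]' >/dev/null; $A;  python3 -m inch '[[0,0,0,0,0,0,0]]' >/dev/null; $A;  python3 -m inch '[[0,0,0,0,0,0,0]]' >/dev/null; $A
```

```text
push 6.05 y -0.1765 gap 0.0161
push 5.84 y -0.1765 gap 0.0158
push 5.48 y -0.1765 gap 0.0158
```

```bash
sed -i 's/f>5.6/f>8.3/' chk.py; A='python3 chk.py'
python3 -m inch '[[0,0,-0.05,0,0,0,0]]' >/dev/null; $A &&  python3 -m inch '[[0,0,-0.05,0,0,0,0]]' >/dev/null && $A &&  python3 -m inch '[[0,0,-0.05,0,0,0,0]]' >/dev/null && $A &&  python3 -m inch '[[0,0,-0.05,0,0,0,0]]' >/dev/null && $A;  python3 -m inch '[[0,0,0,0,0,0,0]]' >/dev/null; $A
```

```text
push 6.89 y -0.1764 gap 0.0157
push 7.31 y -0.1762 gap 0.0158
push 8.1 y -0.176 gap 0.0156
push 9.38 y -0.1758 gap 0.0159
push 8.16 y -0.1757 gap 0.0158
```

```bash
python3 -m inch '[[0,0,0.1,0,0,0,0],[0,0,0.3,0,0,0,0],[0,0,0.7,0,0,0,0],[0,0,1.5,0,0,0,0],[0,0,2.5,0,0,0,0],[0,0,3.5,0,0,0,0],[0,0,4.5,0,0,0,0],[0,0,5.5,0,0,0,0],[0,0,6.5,0,0,0,0],[0,0,7.5,0,0,0,0]]'; python3 -m inch '[[0,0,1.2,0,0,0,0],[0,0,2.4,0,0,0,0],[0,0,3.6,0,0,0,0],[0,0,4.8,0,0,0,0],[0,0,6,0,0,0,0],[0,0,6,0,0,0,0],[-3,0,6,0,0,0,0],[-6,0,6,0,0,0,0],[-10,0,6,0,0,0,0],[-10,0,6,0,0,0,0]]'
python3 - <<'E'
from h import *
go([.4375,-.257,.1113],5)
f=eyes.grab_frame("scene"); save(f,"s4.png",(280,150,440,270),4.8)
f=eyes.grab_frame("wrist"); C=cloud(f); I=f["pixels"].astype(int); R,G,B=np.moveaxis(I,-1,0); z=C[...,2]
m=(G>R+30)&(G>B+20)&(z>.1)&(z<.2)&(f["range_z"]>0); P=C[m]; k=np.polyfit(P[:,1],P[:,0],1); print("handle",len(P),k,"front y",P[:,1].max(),"dz",np.polyfit(P[:,1],P[:,2],1))
p=get_state()["position"]; print("off line",np.polyval(k,p[1])-p[0])
E
```

```text
clock: 21.35
position: [0.5667, -0.2488, 0.0146]
ee_rot: [-0.526, -0.473, 0.526, -0.473]
contact_force: [-0.1, 0.0, -0.5]
finger_gap: 0.0158
clock: 22.6
position: [0.5621, -0.3084, 0.1177]
ee_rot: [0.527, 0.471, -0.525, 0.474]
contact_force: [-0.1, -0.1, -0.0]
finger_gap: 0.0159
pos [ 0.5621 -0.3084  0.1177]
shift [  0.57 -12.94  -3.79]
y,z yaw [np.float64(-6.1), np.float64(-96.1)]
turn [-0.1937  0.0015 -0.0048]
turn [ 2.9479e+00 -7.2000e-03 -2.3000e-03]
F [-0.13 -0.12 -0.01] gap 0.0159 t 22.6 q [-0.09  0.65  0.78  1.7  -0.53  1.01  0.77]
handle 6933 [0.10636371 0.59434743] front y -0.24892388024382606 dz [0.00068867 0.1421206 ]
off line 0.0010237574393786586
```

View pics/s4.png

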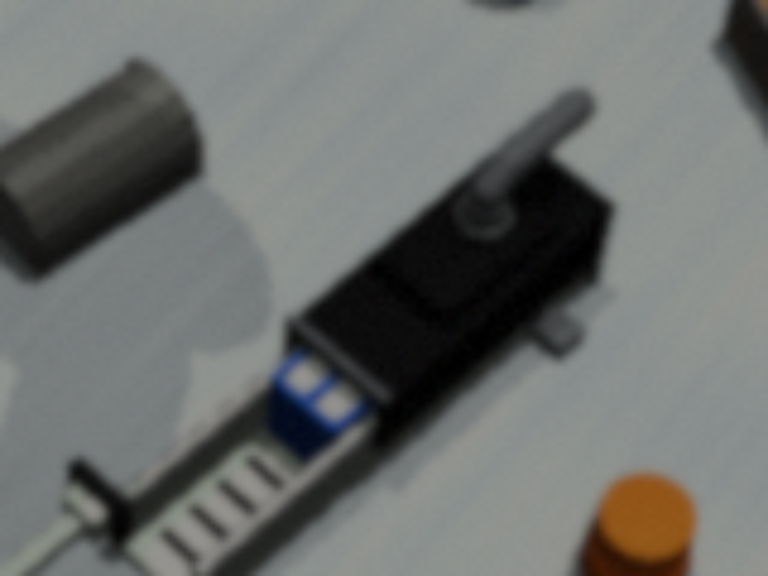

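```bash
python3 -m inch '[[0,-4,-1.2,-0.06,0,0,0],[0,-8,-2.4,-0.12,0,0,0],[0,-12.94,-3.79,-0.194,0,0,0],[0,-12.94,-3.79,-0.194,0,0,0],[0,-12.94,-3.79,-0.194,0,0,0],[0,-12.94,-3.79,-0.194,0,0,0],[0,-12.94,-3.79,-0.194,0,0,0]]'; python3 -c "
from h import *
go([.4375,-.257,.045],5)"
```

```text
clock: 23.58
position: [0.4364, -0.2566, 0.1144]
ee_rot: [0.477, 0.521, -0.478, 0.521]
contact_force: [-0.5, 0.5, -0.8]
finger_gap: 0.0159
pos [ 0.4364 -0.2566  0.1144]
shift [6.94 0.11 0.04]
y,z yaw [np.float64(5.0), np.float64(-85.0)]
turn [-0.0001  0.0007  0.0005]
turn [ 3.1415e+00  7.0000e-04 -1.1000e-03]
F [-0.53  0.48 -0.82] gap 0.0159 t 23.57 q [-0.18  0.43  0.8   2.03 -0.41  0.84  0.93]
```

```bash
python3 -m inch '[[3,0.11,0.03,0,0,0,0],[6,0.11,0.03,0,0,0,0],[6.7,0.11,0.03,0,0,0,0],[6.7,0.11,0.03,0,0,0,0]]'; python3 -c "
from h import *
go([.4375,-.257,.023],5)"
```

```text
clock: 24.08
position: [0.4369, -0.2568, 0.0477]
ee_rot: [0.478, 0.521, -0.478, 0.521]
contact_force: [0.7, -0.1, -0.4]
finger_gap: 0.0159
pos [ 0.4369 -0.2568  0.0477]
shift [2.47 0.06 0.02]
y,z yaw [np.float64(4.96), np.float64(-85.04)]
turn [-0.0007  0.0001  0.0008]
turn [ 3.1409e+00  1.3000e-03 -2.0000e-04]
F [ 0.7  -0.11 -0.43] gap 0.0159 t 24.07 q [-0.1   0.53  0.7   2.08 -0.52  0.71  1.03]
```

```bash
python3 -m inch '[[0.6,0.05,0,0,0,0,0],[1.2,0.05,0,0,0,0,0],[1.8,0.05,0,0,0,0,0],[2.3,0.05,0,0,0,0,0],[2.45,0.05,0,0,0,0,0],[2.45,0.05,0,0,0,0,0]]'; python3 -c "
from h import *
go([.4375,-.257,.023],5)"
```

```text
clock: 24.82
position: [0.4374, -0.2565, 0.0231]
ee_rot: [0.478, 0.521, -0.478, 0.521]
contact_force: [0.5, 1.0, -1.3]
finger_gap: 0.0155
pos [ 0.4374 -0.2565  0.0231]
shift [0.01 0.01 0.05]
y,z yaw [np.float64(4.98), np.float64(-85.02)]
turn [-0.0004 -0.      0.0002]
turn [3.1412e+00 3.0000e-04 0.0000e+00]
F [ 0.45  1.05 -1.33] gap 0.0155 t 24.82 q [-0.07  0.57  0.66  2.09 -0.57  0.66  1.06]
```

```bash
python3 -m inch '[[0.08,0,0,0,0,0,0],[0.08,0,0,0,0,0,0],[0.08,0,0,0,0,0,0.6],[0.08,0,0,0,0,0,0.6],[0.08,0,0,0,0,0,0.6],[0.08,0,0,0,0,0,0.6],[0.08,0,0,0,0,0,0.6],[0.08,0,0,0,0,0,0.6]]'; python3 -m inch '[[-2,0,0,0,0,0,0.6],[-5,0,0,0,0,0,0.6],[-9,0,0,0,0,0,0.6],[-14,0,0,0,0,0,0.6],[-18,0,0,0,0,0,0.6],[-18,0,0,0,0,0,0.6],[-18,0,0,0,0,0,0.6],[-18,0,0,0,0,0,0.6]]'
python3 - <<'E'
from h import *
f=eyes.grab_frame("wrist"); C=cloud(f); I=f["pixels"].astype(int); R,G,B=np.moveaxis(I,-1,0); z=C[...,2]
save(f,"w5.png")
m=(G>R+30)&(G>B+20)&(z>.03)&(z<.07)&(f["range_z"]>0); P=C[m]; c=P.mean(0); u=np.linalg.svd((P-c)[:,:2],full_matrices=False)[2][0]; u*=np.sign(u[1]); s=(P-c)[:,:2]@u
print("origin",c[:2]+(s.max()-.06)*u,"yaw",np.degrees(np.arctan2(u[1],u[0])),"z",np.median(P[:,2]),"zslope",np.polyfit(s,P[:,2],1)[0])
f=eyes.grab_frame("scene"); save(f,"s5.png"); C=cloud(f); x,y,z=np.moveaxis(C,-1,0); I=f["pixels"].astype(int); R,G,B=np.moveaxis(I,-1,0)
m=(f["range_z"]>0)&(B>R+25)&(z>.02)&(x>.54)&(x<.64)&(y>-.12)&(y<.05); P=C[m]; print("blue y",np.percentile(P[:,1],[1,50,99]),P[:,0].mean())
for q in ["spare_cassette","cave","jar","conditioner","cup","feeding_tube"]:
  for d in models.spot_in(q,f)[:1]: print(q,np.round(d["pixel"]),np.round(p3(f,d["pixel"]),3))
go([.44,-.26,.2])
E
```

```text
clock: 25.82
position: [0.4374, -0.2564, 0.0224]
ee_rot: [0.478, 0.521, -0.478, 0.521]
contact_force: [0.2, -0.2, -0.5]
finger_gap: 0.0529
clock: 26.82
position: [0.4368, -0.256, 0.2012]
ee_rot: [0.477, 0.522, -0.478, 0.521]
contact_force: [0.8, -0.0, 0.1]
finger_gap: 0.0525
origin [ 0.43801011 -0.25815096] yaw 95.14326921277129 z 0.048314023741891934 zslope -0.0008693747780489827
blue y [-0.00925849 -0.00360874  0.01712095] 0.5945219298675826
spare_cassette [447. 162.] [0.665 0.343 0.049]
cave [296. 184.] [0.413 0.039 0.049]
jar [411. 264.] [0.765 0.032 0.055]
conditioner [388. 130.] [0.495 0.311 0.078]
cup [357. 332.] [ 0.759 -0.159  0.002]
feeding_tube [214. 396.] [ 0.618 -0.47   0.014]
pos [ 0.4374 -0.2565  0.2022]
shift [0.22 0.23 0.38]
y,z yaw [np.float64(4.98), np.float64(-85.02)]
F [-0.1   0.36 -0.19] gap 0.0527 t 27.23 q [-0.29  0.3   0.9   1.94 -0.28  1.02  0.82]
```

View pics/s5.png

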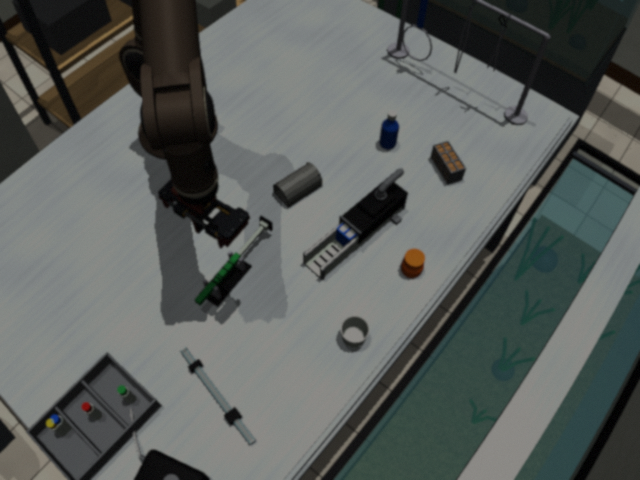

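View pics/w5.png

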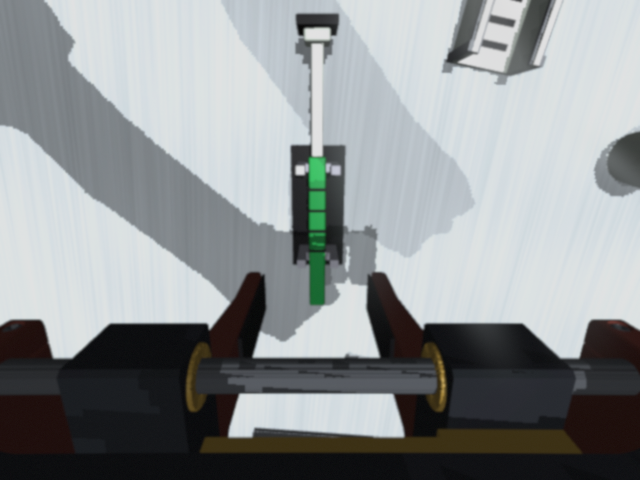

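```bash
python3 -c "
from h import *
print(bot.hand_in())"
```

```text
the job is handed in; nothing more can be done
None
```

I took the pad stick from its rest and used its pad to push the cassette under the hood until it met the seal. Then I laid the stick back and handed in at about 27 s of the allowed 67 s.

- **Seating:** Sliding drag was about 3.2 N. Push force started climbing when the cassette's front was about 199 mm from the box mouth, and I stopped at about 8 to 9 N. That puts roughly 5 to 6 N on the seal, between the 3 N needed and the 12 N limit. The force rose at roughly 3 to 4 N per mm, in line with the seal's stated spring.
- **Stick:** It is level in its notches, within about 1 mm and 0.3° of where it started, and the gripper is open and about 18 cm above it.
- **Bystanders:** All the other items were found within about 8 mm of their first readings. The largest difference was the spare cassette, which the arm never went near, so I put it down to detector error.

Two things did not go cleanly:
- **Failed first grasp:** I lifted before the fingers had closed and came up empty. A re-measurement showed the stick had not moved, and the second grasp held.
- **Cassette end reading:** The final picture puts the cassette's rear end about 2.5 mm short of where the pad left it. I take this as the seal springing back slightly plus blur in the image. The hidden contact with the seal could not be seen directly.

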